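# Close up a honeycomb bundle of rollers in the round nest

## Robot

A 6-joint arm with a two-finger parallel gripper is mounted at the origin on the work surface. World frame = base frame: x ahead of the robot, y to its left, z up, the work surface at z = 0. Lengths are in m, angles in rad, forces in N, time in s.
With the tool pointing down it reaches from about 0.4 to 0.925 m from the base axis. Payload 3.4 kg.
Tool frame: the origin (TCP) lies between the finger pads; the fingertips stand 17 mm ahead of it and the grasp point (between the pads) lies 2 mm behind it; z points along the fingers, y is the line along which they close (so a half turn about z gives the same grasp; the last joint's range is limited). The gripper opens to 85 mm and grips with 20 to 120 N. Pads are 22 mm wide; open, the fingers measure 114 mm over their backs; the gripper's body (76 mm by 85 mm) begins 54 mm behind the grasp point. The pads swing forward as they close: fully open they stand 13 mm farther back than shut.
Start: joints at [-1.274, 0.307, 1.506, -0, 1.328, -0.073], TCP at [0.208, -0.536, 0.248] pointing down, gripper open.
Joint ranges: [-3.12, 3.12], [-1.05, 2.28], [0.14, 2.33], [-1.42, 4.57], [0.1, 2.73], [-2.68, 2.68]. Speed limits (rad/s): [2.57, 2.57, 3.14, 3.14, 3.14, 3.14].

## Interface

Orientations are given as a unit quaternion [x, y, z, w].
In Python, from station import manip, jaws, sense, viewer gives the robot as it stands. The module is installed in compiled form; this text tells all that it offers. Calls block until the motion is done:
- manip.reach(position, orientation): joint-space move of the TCP to a pose.
- manip.line_to(position, velocity=0.15, rotation=None): straight line of the TCP; rotation=None keeps the orientation; velocity is the mean speed in m/s.
- manip.goto_joints(angles): joint-space move.
- jaws.ungrasp() and jaws.gripper_close(strength=None): open the fingers fully, or close them until they stop; strength is the grip in N (None keeps the last).
- manip.sleep(seconds).
- manip.ik(position, orientation): joint angles nearest the present ones, or None.
- sense(): the state.
- viewer.snapshot(name): name is "scene" or "top"; returns the picture (420x560x3 uint8, red, green, blue); there is no depth.
- viewer.calibration(name): a dict with "vertical_fov" (degrees; the focal length in pixels is half the picture's height over the tangent of half this angle, whatever the lens; pixels are square), "cx", "cy" (the principal point, pixels), "R" (3x3) and "t" (3): a world point X has camera coordinates R X + t. Camera axes: x right, y down, z forward; pixel columns grow to the right and rows downward; lengths in m; the calibration is good to about 2 mm. A picture is of the moment at which its call begins. calibration takes no time and is no camera call.
A pose or a line that the arm cannot do raises manip.Unreachable and nothing moves.
- manip.close_job(): hands the job in; it is judged then, once.
The state is a dict: "time_s": time; "qpos": joint angles; "joint_vel": joint speeds; "joint_torque": joint torques, N m; "eef_pos": TCP position; "ee_rot": TCP orientation; "force": force on the tool from outside, world axes, zero at the start; "moment": the same for the moment, N m; "width": opening from 0.0 (shut) to 1.0 (fully open); "gripper_force": force on a finger pad.
Only numpy, scipy, OpenCV 4.12 (cv2) and the standard library are available. Lean on these libraries where they do the work, as an engineer would, in place of code of your own. Each camera call takes 0.05 s, during which the arm holds its last target. There are 200 camera calls.

## Task

Slide the steel rollers through the mouth of the round collar so that all seven stand upright in one honeycomb bundle - one in the middle, six around it - with none bulging out of the mouth past the collar's round. The loose one standing in the mouth has to be nudged aside first to make room; keep every roller standing on the plate the whole time (push them, do not lift or topple them), and leave the other things on the bench as they are.

Things in the scene. Friction and masses are not known exactly. Their poses are not given: they have to be found in the camera images.
- nest: Round nest: a fixed flat steel plate 170 x 255 x 6 mm carrying a low round aluminium collar, inner radius 63 mm, wall 4 mm thick, 12 mm high above the plate. The collar is open on one side: a mouth 60 mm wide, level with the plate. Origin on the bench under the collar's centre; +y points out through the middle of the mouth, z up.
- nest_center (a point): Centre of the collar, on the plate's top face (6 mm above the bench); axes as the nest's: +y out through the mouth. From here the plate reaches 175 mm along +y, 80 mm along -y and 85 mm either way along x.
- roller0: One of 7 identical steel rollers, 40 mm diameter, 60 mm tall, about 0.3 kg, standing on the plate. Origin at its foot's centre, z up its axis. At the start 4 are in place (collar's middle and three at the back), 1 stands loose in the mouth, 2 wait outside it, one either side, 118-148 mm from the collar's centre along +y; which is which varies.
- roller1: One of 7 identical steel rollers, 40 mm diameter, 60 mm tall, about 0.3 kg, standing on the plate. Origin at its foot's centre, z up its axis. At the start 4 are in place (collar's middle and three at the back), 1 stands loose in the mouth, 2 wait outside it, one either side, 118-148 mm from the collar's centre along +y; which is which varies.
- roller2: One of 7 identical steel rollers, 40 mm diameter, 60 mm tall, about 0.3 kg, standing on the plate. Origin at its foot's centre, z up its axis. At the start 4 are in place (collar's middle and three at the back), 1 stands loose in the mouth, 2 wait outside it, one either side, 118-148 mm from the collar's centre along +y; which is which varies.
- roller3: One of 7 identical steel rollers, 40 mm diameter, 60 mm tall, about 0.3 kg, standing on the plate. Origin at its foot's centre, z up its axis. At the start 4 are in place (collar's middle and three at the back), 1 stands loose in the mouth, 2 wait outside it, one either side, 118-148 mm from the collar's centre along +y; which is which varies.
- roller4: One of 7 identical steel rollers, 40 mm diameter, 60 mm tall, about 0.3 kg, standing on the plate. Origin at its foot's centre, z up its axis. At the start 4 are in place (collar's middle and three at the back), 1 stands loose in the mouth, 2 wait outside it, one either side, 118-148 mm from the collar's centre along +y; which is which varies.
- roller5: One of 7 identical steel rollers, 40 mm diameter, 60 mm tall, about 0.3 kg, standing on the plate. Origin at its foot's centre, z up its axis. At the start 4 are in place (collar's middle and three at the back), 1 stands loose in the mouth, 2 wait outside it, one either side, 118-148 mm from the collar's centre along +y; which is which varies.
- roller6: One of 7 identical steel rollers, 40 mm diameter, 60 mm tall, about 0.3 kg, standing on the plate. Origin at its foot's centre, z up its axis. At the start 4 are in place (collar's middle and three at the back), 1 stands loose in the mouth, 2 wait outside it, one either side, 118-148 mm from the collar's centre along +y; which is which varies.
- screwdriver: Bystander: screwdriver lying on the bench, left of the nest.
- wrench: Bystander: wrench lying on the bench, left of the nest.
- flask: Bystander: steel flask, 66 mm diameter, 150 mm tall, origin at its base centre.
- bin: Bystander: open blue bin 160 x 100 x 60 mm, origin under its centre.
Mind the look-alikes: they are no part of the job. What is shaped like the roller5 but red is not meant.

How it is judged:
By the outcome, as a careful person would: the job done as asked, in the order asked, and still so for the second after the job is handed in, with the robot touching nothing.
It also fails if it takes over 58 s, if anything falls off the work surface, if the arm or the gripper's body presses on something with over 40 N, if the wrist force passes 120 N, or if a joint passes its speed limit or range.

## Working session

There is one attempt and no reset: what is moved stays moved. The work goes in short steps, each a Python script; the robot and the scene stay as the last script left them, time stands still between calls to the robot, and variables do not carry over. Pictures are saved under pics/ and viewed, at most 10 in all, crops included, and the job is handed in when it is done.

```bash
mkdir -p pics
python3 - <<'E'
from station import manip,jaws,sense,viewer
import cv2,numpy as np
for n in("scene","top"):
    im=viewer.snapshot(n);cv2.imwrite(f"pics/{n}0.png",im[:,:,::-1]);c=viewer.calibration(n);print(n,c)
print(sense())
E
```

```text
scene {'vertical_fov': 55.828572485225905, 'cx': 284.3722997194375, 'cy': 214.83006266224157, 'R': array([[-0.27770259,  0.96066178, -0.00319643],
       [ 0.74704442,  0.21385698, -0.62943612],
       [-0.60399164, -0.17718391, -0.77704566]]), 't': array([ 0.15383231, -0.40933099,  1.30781993])}
top {'vertical_fov': 52.72822814326362, 'cx': 275.63955247657407, 'cy': 205.09341519452266, 'R': array([[-0.02150639, -0.99968071, -0.01326481],
       [-0.99675602,  0.02246894, -0.07728245],
       [ 0.07755582,  0.01155971, -0.99692099]]), 't': array([0.02656504, 0.56720273, 0.90393203])}
{'time_s': 0.1, 'qpos': array([-1.27449066e+00,  3.07473217e-01,  1.50753264e+00, -5.81108632e-06,
        1.32840059e+00, -7.35001360e-02]), 'joint_vel': array([ 7.31706140e-05, -2.13198904e-03, -5.00856950e-03, -1.33041381e-03,
        8.70339586e-04, -2.19835435e-04]), 'joint_torque': array([-1.43866187e-04, -4.58529425e+01, -2.52608460e+01, -2.78476045e-04,
        5.47686082e-03, -1.21267796e-06]), 'eef_pos': array([ 0.20762701, -0.53557172,  0.24749125]), 'ee_rot': array([ 9.82953574e-01,  1.83851703e-01, -1.03624287e-04, -9.00960073e-04]), 'force': array([ 0.75090885, -0.16178736,  0.31715774]), 'moment': array([-0.02831639,  0.02960573,  0.03118135]), 'gripper_force': 0.0, 'width': 0.9975771792472488}
```

View pics/scene0.png

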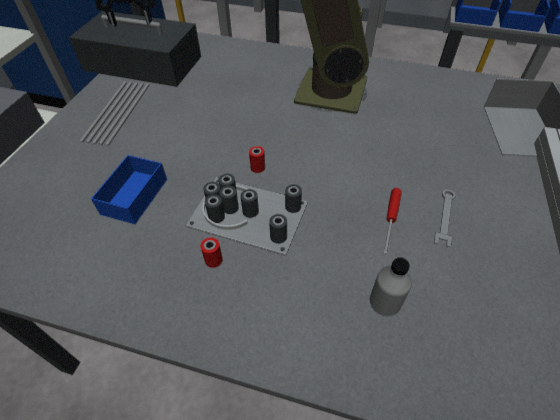

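View pics/top0.png

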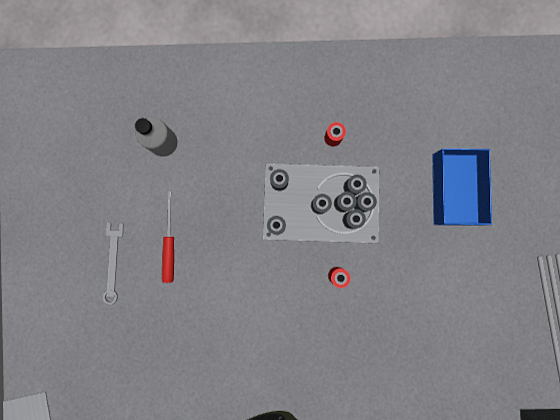

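The top view shows seven dark rollers on the plate: four in the collar around (357,202), one loose in the mouth at (321,203), and two outside at (279,179) and (276,225). The red look-alikes at (336,132) and (340,277) don't fit, since they are red and off the plate. I'll measure next and confirm with an enlarged crop.

```bash
cat > h.py <<'E'
from station import manip,jaws,sense,viewer
import cv2,numpy as np
def pix2w(n,uv,z):
    c=viewer.calibration(n);f=210/np.tan(np.radians(c["vertical_fov"]/2))
    d=c["R"].T@np.array([(uv[0]-c["cx"])/f,(uv[1]-c["cy"])/f,1]);o=-c["R"].T@c["t"]
    return (o+d*(z-o[2])/d[2])
def w2pix(n,X):
    c=viewer.calibration(n);f=210/np.tan(np.radians(c["vertical_fov"]/2))
    p=c["R"]@np.asarray(X)+c["t"];return np.array([f*p[0]/p[2]+c["cx"],f*p[1]/p[2]+c["cy"]])
def plate(im):
    hsv=cv2.cvtColor(im,cv2.COLOR_RGB2HSV);v=im.mean(2)
    m=((v>130)).astype(np.uint8)*255
    m[:150]=0;m[260:]=0;m[:,:245]=0;m[:,400:]=0
    m=cv2.morphologyEx(m,cv2.MORPH_CLOSE,np.ones((9,9)))
    c=max(cv2.findContours(m,0,2)[0],key=cv2.contourArea)
    return c,cv2.minAreaRect(c)
def holes(im):
    # dark bore in the middle of each roller's top face
    s=8;x0,y0=250,150
    g=cv2.resize(im[y0:255,x0:395],None,fx=s,fy=s,interpolation=cv2.INTER_CUBIC)
    return g,s,x0,y0
E
python3 - <<'E'
from h import *
im=cv2.imread("pics/top0.png")[:,:,::-1].copy()
c,r=plate(im);print(r);
b=cv2.boxPoints(r);P=[pix2w("top",p,.006)[:2] for p in b];print(np.round(P,4),[round(float(np.linalg.norm(P[i]-P[i-1])),4) for i in range(4)])
cr=cv2.resize(im[155:250,255:390],None,fx=5.9,fy=5.9,interpolation=cv2.INTER_CUBIC)
cv2.imwrite("pics/crop0.png",cr[:,:,::-1])
E
```

```text
((322.0, 204.49996948242188), (153.99996948242188, 108.99998474121094), 0.0)
[[ 0.4513  0.0843]
 [ 0.6947  0.0805]
 [ 0.6863 -0.2644]
 [ 0.4442 -0.2538]] [0.3382, 0.2434, 0.345, 0.2423]
```

View pics/crop0.png

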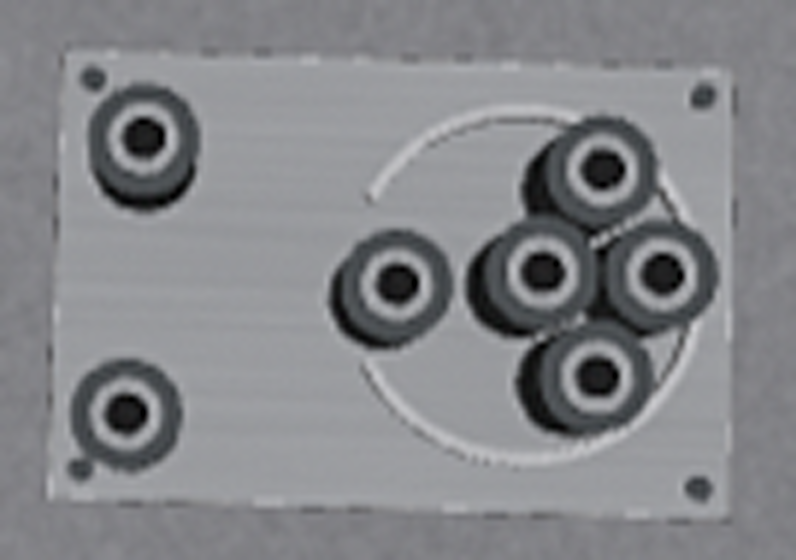

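The crop confirms seven grey rollers, no red ones among them. Their bores are, in crop pixels, (144,138), (127,413), (398,284) loose, (542,272), (603,170), (662,274) and (598,377). The mouth faces image-left. Next I'll locate the plate corners and bores numerically.

```bash
cat > h2.py <<'E'
from h import *
def bores(im,path=None):
    g=cv2.cvtColor(np.ascontiguousarray(im[150:255,250:395]),cv2.COLOR_RGB2GRAY)
    g=cv2.resize(g,None,fx=8,fy=8,interpolation=cv2.INTER_CUBIC)
    # bores: dark blob surrounded by a bright ring -> black blob closed off by small closing
    m=cv2.morphologyEx(g,cv2.MORPH_BLACKHAT,cv2.getStructuringElement(2,(75,75)))
    m=((g<60)&(m>50)).astype(np.uint8)*255
    out=[]
    for c in cv2.findContours(m,cv2.RETR_EXTERNAL,2)[0]:
        a=cv2.contourArea(c);(x,y),r=cv2.minEnclosingCircle(c)
        if a>500 and a/(np.pi*r*r)>.7:
            M=cv2.moments(c);uv=np.array([M["m10"],M["m01"]])/M["m00"]
            uv=(uv+.5)/8-.5+[250,150];out.append(uv)
    return np.array(out)
def corners(im):
    g=cv2.cvtColor(np.ascontiguousarray(im[150:255,250:395]),cv2.COLOR_RGB2GRAY)
    g=cv2.resize(g,None,fx=8,fy=8,interpolation=cv2.INTER_CUBIC)
    m=(cv2.GaussianBlur(g,(0,0),6)>T).astype(np.uint8)
    m=cv2.morphologyEx(m,cv2.MORPH_OPEN,np.ones((25,25)));
    c=max(cv2.findContours(m,0,2)[0],key=cv2.contourArea)
    r=cv2.minAreaRect(c);return (cv2.boxPoints(r)+.5)/8-.5+[250,150]
E
python3 - <<'E'
import h2
from h2 import *
im=cv2.imread("pics/top0.png")[:,:,::-1].copy()
print("grey bench/plate",im[158,300],im[200,300],im[175,310])
h2.T=(float(im[158,290:310].mean())+float(im[185:220,295:305].mean()))/2
b=corners(im);P=np.array([pix2w("top",p,.006)[:2] for p in b]);print(np.round(b,1).tolist(),np.round(P,4).tolist(),[round(float(np.linalg.norm(P[i]-P[i-1])),4) for i in range(4)])
B=bores(im);W=np.array([pix2w("top",p,.066)[:2] for p in B])
ctr=P.mean(0)
# +y axis
e=[P[i]-P[i-1] for i in range(4)];L=max(e,key=lambda v:np.linalg.norm(v)*(1 if v[1]>0 else .01));ny=L/np.linalg.norm(L);nx=np.array([ny[1],-ny[0]])
nc=ctr-ny*.0475
print("centre",ctr,"nest",nc,"ny",ny)
for uv,w in zip(B,W): print(np.round(uv,1),np.round(w,4),"nest mm",np.round(1000*np.array([(w-nc)@nx,(w-nc)@ny]),1))
from scipy.spatial.distance import pdist
print(np.round(np.sort(pdist(W))[:6]*1000,1))
np.savez("nest.npz",nc=nc,nx=nx,ny=ny)
E
```

```text
grey bench/plate [128 127 131] [151 152 156] [153 155 158]
[[262.5, 239.6], [264.7, 162.5], [380.5, 165.8], [378.3, 242.9]] [[0.493, 0.045], [0.6653, 0.0367], [0.6517, -0.2218], [0.4803, -0.21]] [0.2553, 0.1725, 0.2589, 0.1718]
centre [ 0.5725564  -0.08751069] nest [ 0.57018663 -0.13495154] ny [0.04988991 0.99875472]
[276.  224.6] [0.5236 0.0137] nest mm [-54.  146.1]
[355.9 218.4] [ 0.5328 -0.152 ] nest mm [-36.4 -18.9]
[322.  202.6] [ 0.5672 -0.0829] nest mm [-5.6 51.9]
[366.9 201. ] [ 0.5686 -0.1762] nest mm [  0.4 -41.2]
[346.6 200.6] [ 0.5702 -0.1341] nest mm [-0.   0.9]
[356.8 183.3] [ 0.606  -0.1566] nest mm [ 36.8 -19.8]
[279.  177.8] [0.6212 0.0053] nest mm [ 44.  142.6]
[41.5 42.2 42.2 42.3 43.1 51.3]
```

```bash
cat > p.py <<'E'
from h2 import *
from scipy.spatial.transform import Rotation as Ro
N=np.load("nest.npz");nc,nx,ny=N["nc"],N["nx"],N["ny"]
ZP,ZU,BACK=.040,.105,31.
def W(p,z): return np.append(nc+(nx*p[0]+ny*p[1])/1000,z)
def quat(d):
    w=nx*d[0]+ny*d[1];q0=np.array(sense()["qpos"]);best=None
    for s in(1,-1):
        x=np.append(s*w,0);z=np.array([0,0,-1.]);q=Ro.from_matrix(np.c_[x,np.cross(z,x),z]).as_quat()
        j=manip.ik(W((0,60),ZU),q)
        if j is not None and(best is None or abs(j[5])<best[0]): best=(abs(j[5]),q)
    return best[1]
def push(a,b,d=None,v=.05,gap=8):
    """push with flat finger face so that the roller centre goes a->b (nest mm); face normal d"""
    a,b=np.array(a,float),np.array(b,float)
    d=(b-a)/np.linalg.norm(b-a) if d is None else np.array(d)/np.linalg.norm(d)
    q=quat(d);s=a-d*(BACK+gap)
    manip.reach(W(s,ZU),q);manip.line_to(W(s,ZP),.12)
    f=[]
    for t in np.linspace(0,1,max(2,int(np.ceil(np.linalg.norm(b-a)/15)))+1):
        manip.line_to(W(a+t*(b-a)-d*BACK,ZP),v);F=sense()["force"][:2];f.append(round(float(np.linalg.norm(F)),1))
        if f[-1]>40: print("stop");break
    p=sense()["eef_pos"];c=np.array([(p[:2]-nc)@nx,(p[:2]-nc)@ny])*1000
    print("push F",f,"tcp",np.round(c,1),"t",round(sense()["time_s"],1))
    e=c-d*6
    manip.line_to(W(e,ZP),.1);manip.line_to(W(e,ZU),.15)
def look(name):
    manip.reach([.33,-.42,.22],quat((0,1)))
    im=viewer.snapshot("top");cv2.imwrite(f"pics/{name}.png",im[:,:,::-1])
    w=np.array([pix2w("top",p,.066)[:2] for p in bores(im)])
    r=np.c_[(w-nc)@nx,(w-nc)@ny]*1000
    print(np.round(r,1).tolist(),"t",round(sense()["time_s"],1));return r,im
E
python3 - <<'E'
from p import *
jaws.gripper_close(20)
push((-5.6,51.9),(-5.6,43))
look("a1")
E
```

```text
push F [1.5, 1.7, 1.7] tcp [-5.5 73.9] t 4.6
[[-54.0, 146.2], [-36.4, -18.9], [-5.5, 44.4], [0.4, -41.2], [-0.0, 0.9], [36.8, -19.8], [44.0, 142.6]] t 7.1
```

```bash
sed -i 's/BACK=.040,.105,31/BACK=.040,.105,30/' p.py
cat >> p.py <<'E'
def arc(side,s0,s1=18.,r=43.):
    d=np.array([side*.835,-.55]);d/=np.linalg.norm(d);n=np.array([side*-d[1],side*d[0]])*1.
    n=n if n[1]>0 else -n
    push(n*r+d*s0,n*r+d*s1,d)
E
python3 - <<'E'
from p import *
push((-5.5,44),(-5.5,41.5),gap=5)
arc(-1,-21)
look("a2")
E
```

```text
push F [0.7, 2.9, 3.8] tcp [-5.4 71.9] t 10.2
push F [0.5, 2.2, 0.9, 5.1] tcp [-12.   41.7] t 14.2
[[-54.0, 146.1], [-36.4, -18.9], [-34.9, 24.4], [0.4, -41.3], [-0.5, -0.3], [36.8, -19.8], [44.0, 142.6]] t 16.7
```

Run:
```python
from p import *
push((44,142.6),(3,82),v=.06)
r,_=look("b1")
m=[p for p in r if 60<p[1]<110]
print(m)
if len(m)==1 and abs(m[0][0])<9:
    x,y=m[0];push((x,y),(x,41.5),d=(0,-1),v=.06);look("b2")
```

```text
push F [1.3, 1.3, 1.1, 0.8, 0.7, 1.1] tcp [ 19.1 106.3] t 21.6
[[-54.0, 146.2], [-36.4, -18.9], [-34.9, 24.4], [0.4, -41.2], [-0.5, -0.3], [2.4, 81.5], [36.8, -19.8]] t 24.3
[array([ 2.36177856, 81.46761399])]
push F [1.0, 1.1, 1.6, 1.0] tcp [ 2.2 71.1] t 28.2
[[-54.0, 146.2], [-36.4, -18.9], [-34.9, 24.4], [0.5, -41.2], [-0.5, -0.3], [2.8, 40.9], [36.8, -19.8]] t 30.7
```

Run:
```python
from p import *
arc(1,-20.5,20)
push((-54,146.2),(-1,82),v=.07)
look("c1")
```

```text
push F [2.1, 7.2, 17.3, 2.3] tcp [15.1 41.3] t 34.5
push F [1.5, 1.4, 2.3, 0.8, 0.7, 1.0, 2.1] tcp [-19.8 104.9] t 39.1
[[-36.4, -18.9], [-27.4, 24.4], [2.4, -42.6], [2.0, -2.7], [-0.2, 81.9], [36.3, 20.0], [38.1, -20.1]] t 41.7
```

Run:
```python
from p import *
push((-.2,81.9),(-.2,40),d=(0,-1),v=.07)
look("d1")
```

```text
push F [2.2, 1.1, 2.1, 8.5] tcp [ 1.7 71.4] t 45.5
[[-37.7, -20.3], [-31.7, 19.1], [1.0, 42.4], [2.1, -2.7], [3.4, -42.7], [36.3, 20.0], [38.2, -20.1]] t 48.0
```

```bash
python3 -c "
import cv2
im=cv2.imread('pics/d1.png');cv2.imwrite('pics/d1c.png',cv2.resize(im[155:250,255:390],None,fx=5.9,fy=5.9,interpolation=2))"
```

```text
(no output)
```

View pics/d1c.png

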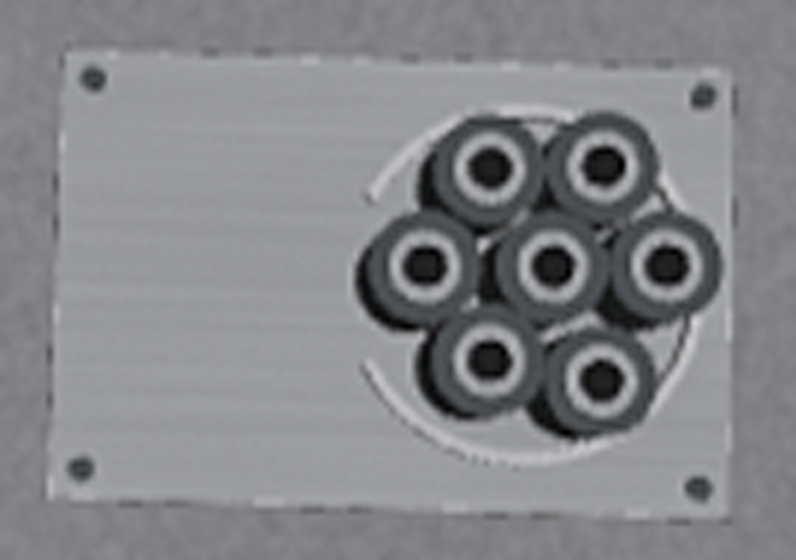

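The honeycomb has formed, with the mouth roller at crop (425,266). It sits at y = 42.4 mm, so it is only just inside the round. I'll push it in a little more, check, and hand in.

Run:
```python
from p import *
push((1,43),(1,38.5),d=(0,-1),gap=5,v=.06)
r,_=look("e1")
print(np.round(np.linalg.norm(r,axis=1),1))
if len(r)==7 and np.linalg.norm(r,axis=1).max()<44: print(manip.close_job())
```

```text
push F [2.1, 5.7, 10.3] tcp [ 2.4 70.8] t 51.1
[[-37.8, -20.3], [-31.6, 19.1], [2.1, -2.7], [3.4, -42.7], [1.7, 41.2], [36.3, 20.0], [38.1, -20.1]] t 53.7
[42.9 36.9  3.4 42.8 41.3 41.4 43.1]
the job is handed in; nothing more can be done
None
```

The job is handed in at about 53.7 s. All seven rollers stand in one honeycomb bundle, and the mouth roller's outer edge is about 61 mm from the collar centre, inside its 63 mm round. The bundle sits about 3 mm off centre, and the verdict was not returned to me.

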